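# Earth the fingers, then start the board test

### The job

Start the test of the board lying in the grey tester: first discharge the fingers by resting a fingertip lightly on the brass plate of the black-footed earth post for about a second, then lift off it and press the green button on the tester all the way down and let it come back up. Nothing is to be picked up: leave the post standing where it is, leave the red and yellow buttons and everything else alone, and finish with the fingers clear of it all.

Things in the scene. Friction and masses are not known exactly. Their poses are not given: they have to be found in the camera images.
- tester: board tester, a fixed grey console 130 (x) x 160 (y) x 45 mm high; origin under its centre, z up, its own -x side carries the row of three round push buttons (50 mm apart along its y, 34 mm in front of its centre), the circuit board lies in a nest on its other half; the body stays fixed
- earth_post: earth post, loose: a heavy black round foot 70 mm across and 24 mm high with a slim steel stem, 0.6 to 1.1 kg in all; origin at the centre of its underside, z up; on top it carries a sprung brass touch plate 32 mm across whose top stands 100 mm above the bench
- plate_top (a point): centre of the top face of the brass touch plate, 100 mm above the bench when untouched; it is to be touched from above
- plate (a joint): how far the brass plate is pushed down, in m: 0 untouched, 0.008 at its stop; it yields from about 0.5 N, needs 500 N/m more (2.5 N at 4 mm, 4.5 N at the stop) and springs back by itself
- btn_green_top (a point): centre of the top face of the green push button, 26 mm across, about 67 mm above the bench when not pressed; its dark round housing is 42 mm across and its top stands 10 mm lower; the three colours may stand in any order
- btn_green (a joint): how far the green button is pressed straight down, in m: 0 released, 0.006 fully down; it yields from 1.5 N, takes 5 N when fully down and springs back by itself
- btn_yellow_top (a point): centre of the top face of the yellow push button, 26 mm across, about 67 mm above the bench when not pressed; its dark round housing is 42 mm across and its top stands 10 mm lower; the three colours may stand in any order
- btn_yellow (a joint): how far the yellow button is pressed straight down, in m: 0 released, 0.006 fully down; it yields from 1.5 N, takes 5 N when fully down and springs back by itself
- btn_red_top (a point): centre of the top face of the red push button, 26 mm across, about 67 mm above the bench when not pressed; its dark round housing is 42 mm across and its top stands 10 mm lower; the three colours may stand in any order
- btn_red (a joint): how far the red button is pressed straight down, in m: 0 released, 0.006 fully down; it yields from 1.5 N, takes 5 N when fully down and springs back by itself
- board_mid (a point): green circuit board 40x62x13 mm lying loose in the tester's nest, level with the console top; point 5 mm above its underside; bystander
- tip_pot_mid (a point): low pot with a dark grey screw lid, 60 mm across, 34 mm high; point 12 mm above the bench near its middle; loose bystander
- red_pot_mid (a point): low white pot with a red lid, 43 mm across, 30 mm high; point 12 mm above the bench near its middle; loose bystander
- tape_mid (a point): roll of blue tape lying flat, 62 mm across, 18 mm high; point 12 mm above the bench near its middle; loose bystander
- fuses_mid (a point): yellow fuse box, 30x52x22 mm; point 12 mm above the bench near its middle; loose bystander
- spool_mid (a point): blue spool of solder wire standing on its flange, 57x65x36 mm; point 12 mm above the bench near its middle; loose bystander
- lid_near (a point): obstacle: upper corner, nearest the robot, of the fixed open laptop's upright lid; the lid's top edge runs straight from here to lid_far, 260 mm above the bench, and its face slopes down from it to the bench on the -y side
- lid_far (a point): obstacle: the far upper corner of the same laptop lid
- cabinet_corner (a point): obstacle: top corner (largest x, smallest y) of the fixed blue parts cabinet, 176 mm high, which extends from here about 0.23 m towards -x and 0.16 m towards +y; its drawers face -y and one of them (less than 115 mm high) stands 50 mm out at the end nearer the robot
Things that resemble listed ones, but are neither listed nor needed, are in the scene too. Several things look just like the earth_post: the one meant starts nearest to the robot's base.

How it is judged:
By the outcome, as a careful person would: the job done as asked, in the order asked, and still so for the second after the job is handed in, with the robot touching nothing.
It also fails if it takes over 48 s, if anything falls off the work surface, if the arm or the gripper's body presses on something with over 40 N, if the wrist force passes 120 N, or if a joint passes its speed limit or range.

### The arm

A 7-joint arm with a two-finger parallel gripper is mounted at the origin on a cart in front of the work surface, level with it; the furniture and walls round the work are solid. World frame = base frame: x ahead of the robot, y to its left, z up, the work surface at z = 0. Lengths are in mm, angles in rad, forces in N, time in s.
With the tool pointing down it reaches from about 400 to 875 mm from the base axis. Payload 4.4 kg.
Tool frame: the origin (TCP) lies midway between the tips of the shut fingers; the grasp point (between the pads) lies 19 mm behind it; z points along the fingers, y is the line along which they close (so a half turn about z gives the same grasp; the last joint's range is limited). The gripper opens to 85 mm and grips with 20 to 120 N. Pads are 22 mm wide; open, the fingers measure 114 mm over their backs; the gripper's body (76 mm by 85 mm) begins 54 mm behind the grasp point. The pads swing forward as they close: fully open they stand 13 mm farther back than shut.
Start: joints at [-1.41, 0.628, 0.038, 1.517, -0.027, 0.996, -0.02], TCP at [146.134, 633.374, 231.313] pointing down, gripper open.
Joint ranges: [-3.06, 3.06], [-0.37, 2.12], [-1.25, 1.32], [0.18, 2.47], [-1.1, 4.24], [0.23, 1.98], [-2.94, 2.94]. Speed limits (rad/s): [2.57, 2.57, 3.14, 3.14, 3.14, 3.14, 3.14].

### API

Orientations are given as [roll, pitch, yaw] about the fixed x, y, z axes, in that order (R = Rz(yaw) Ry(pitch) Rx(roll)).
In Python, from cell import telemetry, eyes, ctrl, finder gives the robot as it stands.
- The arm moves only by the tool move_arm, never from a script. Its argument "steps" is a list of rows, each a list of 7 numbers: the turn, a rotation vector about the world's x, y, z in degrees, then the shift along the world's x, y, z in m, then the finger opening in m, from 0 to 0.0854. A call has 1 to 5 rows; each row shifts and turns the commanded pose from where the row before left it; what a row does not reach is not made up. A row lasts 1/10 s, in which the tool goes at most 50 mm and 8.59 degrees, less where a joint would pass 70% of its speed; a pose out of reach is approached as far as the arm can. A call with a gripper value outside its range is refused whole. The fingers move at their own pace and stop on an object; the grip force is fixed at half the most. Time passes only in rows, so rows that do not move let the fingers close. It gives the time, the measured TCP pose, the force, the opening and the grip force at its end, in the units of the state.
- telemetry.read_state(): the state, without advancing time (a new reading comes with each control period).
- eyes.get_image(name): name is "scene" or "top" or "wrist"; returns (picture, depth): 384x512x3 uint8, blue, green, red; 384x512 float32, mm along the optical axis (not along the pixel's ray), 0 where there is no reading.
- eyes.calibration(name): a dict with "fx", "fy", "cx", "cy" (pixels), "position" and "attitude" of the camera in the world. Camera axes: x right, y down, z forward; pixel columns grow to the right and rows downward; lengths in mm; the calibration is good to about 2 mm. A picture is of the moment at which its call begins: read the wrist's pose just before it. calibration takes no time and is no camera call; for the wrist camera it gives the pose at the moment of the call.
- ctrl.finish_job(): hands the job in; it is judged then, once.
Trained networks look in the newest picture that a camera, given by its name, has taken for a name from the list of things; names that differ only in an ending like _2 or _b are one class to them, and where a whole thing is asked for, a point or a joint stands for the part that bears it (a point fixed in the world has none). Each returns a list of dicts, best first, with "confidence" (0 to 1); they miss things now and then, are a little off and sometimes report something else, mostly with a low value. They report only what shows in the picture. A call takes as long as a camera call. They do not tell look-alikes from the thing itself.
- finder.boxes_of(camera, name): "location" ([x, y, z] in mm, in the coordinates of the camera as it stood for that picture, good to about 4 mm: the middle of the surface that is visible of it).
- finder.cut_out(camera, name): "mask" (384x512 bool, what is visible of it).
- finder.pinpoint(camera, name): "location" ([x, y, z] in mm, in the coordinates of the camera as it stood for that picture, good to about 4 mm: a listed point, or the origin of a listed thing).
The state is a dict: "clock": time; "qpos": joint angles; "qd": joint speeds; "tau": joint torques, N m; "eef_pos": TCP position; "tool_rot": TCP orientation; "force": force on the tool from outside, world axes, zero at the start; "torque": the same for the moment, N m; "width": finger opening in mm; "gripper_force": force on a finger pad.
Only numpy, scipy, OpenCV 4.12 (cv2) and the standard library are available. Lean on these libraries where they do the work, as an engineer would, in place of code of your own. Each camera call takes 0.05 s, during which the arm holds its last target. There are 200 camera calls.

## Working session

There is one attempt and no reset: what is moved stays moved. The work goes in short steps, Python scripts to look and compute and a tool call to move; the robot and the scene stay as the last step left them, time stands still between calls to the robot, and variables do not carry over. Pictures are saved under pics/ and viewed, at most 10 in all, crops included, and the job is handed in when it is done.

Besides the shell and the picture viewer there is one more tool, called by a JSON object that holds its "api" and its "payload". move_arm: Moves the arm, as the interface text tells. Its arguments: {"type":"object","properties":{"steps":{"type":"array"}},"required":["steps"]}

```bash
mkdir -p pics; cat > h.py <<'E'
import numpy as np, cv2
from scipy.spatial.transform import Rotation as R
from cell import telemetry, eyes, ctrl, finder
def toW(c,p):
    a=np.array(c["attitude"],float)
    M=a if a.shape==(3,3) else (R.from_euler('xyz',a).as_matrix() if a.size==3 else R.from_quat(a).as_matrix())
    return M@np.array(p)+np.array(c["position"])
def find(cam,n,k=4,f='pinpoint'):
    c=eyes.calibration(cam)
    for d in getattr(finder,f)(cam,n)[:k]:
        l=np.array(d["location"]); print(cam,n,round(d["confidence"],2),toW(c,l).round(0),"px",(c["fx"]*l[0]/l[2]+c["cx"]).round(),(c["fy"]*l[1]/l[2]+c["cy"]).round())
E
python3 - <<'E'
from h import *
for cam in("scene","top"):
    im,d=eyes.get_image(cam); cv2.imwrite(f"pics/{cam}0.png",im); print(eyes.calibration(cam))
    for n in("plate_top","earth_post","btn_green_top","btn_red_top","btn_yellow_top","tester","lid_near","lid_far","cabinet_corner"): find(cam,n)
print(telemetry.read_state())
E
```

```text
{'fx': 406.06755127279155, 'fy': 406.06755127279155, 'cx': 253.81912907343224, 'cy': 198.29695565631147, 'position': array([ -240.93517278, -1064.39534854,   830.01161691]), 'attitude': array([-2.06020197e+00,  1.01970631e-03, -6.84124688e-01])}
scene plate_top 0.53 [ 449. -241.  103.] px 259.0 241.0
scene earth_post 0.82 [ 447. -239.   -1.] px 257.0 267.0
scene btn_green_top 0.44 [ 578. -117.   63.] px 264.0 223.0
scene btn_yellow_top 0.36 [ 582. -171.   65.] px 275.0 228.0
scene tester 0.63 [ 618. -160.   -1.] px 280.0 239.0
scene lid_near 0.88 [ 385. -405.  258.] px 280.0 228.0
scene lid_near 0.68 [ 727. -263.  260.] px 327.0 175.0
scene lid_near 0.46 [ 622. -158.   -2.] px 280.0 239.0
scene lid_far 0.64 [ 443. -240.  104.] px 257.0 242.0
scene lid_far 0.63 [ 727. -261.  258.] px 326.0 176.0
scene lid_far 0.28 [ 651. -157.   48.] px 286.0 224.0
scene cabinet_corner 0.59 [ 505. -146.  178.] px 253.0 204.0
scene cabinet_corner 0.31 [748. -27.  13.] px 281.0 210.0
{'fx': 462.0145156299781, 'fy': 462.0145156299781, 'cx': 250.32694869230545, 'cy': 195.17603065423603, 'position': array(
[... 824 characters left out ...]
: 1.0, 'qpos': array([-1.40981888,  0.62839668,  0.03852344,  1.51741694, -0.02698573,
        0.99627951, -0.01996546]), 'qd': array([-1.37583883e-04,  9.54981842e-04,  4.06617952e-05, -1.99586403e-04,
        7.08843888e-04,  2.07401961e-03, -6.59848247e-04]), 'tau': array([ 5.63692483e-04, -5.63294864e+01,  1.22620538e+00, -1.93789762e+01,
        1.09792882e-02,  1.69377920e-03,  2.46071016e-05]), 'eef_pos': array([146.13917607, 633.37125706, 231.31057791]), 'tool_rot': array([ 3.14157444e+00, -1.08500350e-05,  2.91481315e+00]), 'force': array([-1.12966145, -0.65870945, -0.02888272]), 'torque': array([0.00882938, 0.02584244, 0.03273421]), 'gripper_force': 0.0, 'width': 85.34203521634974}
```

View pics/top0.png

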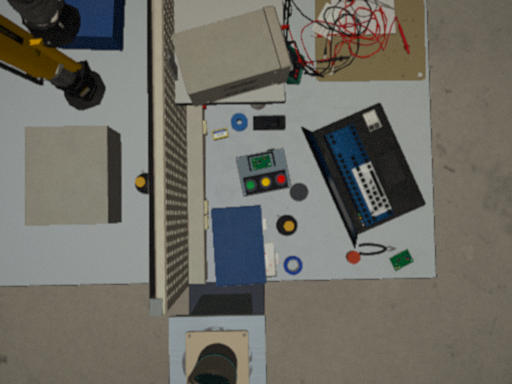

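View pics/scene0.png

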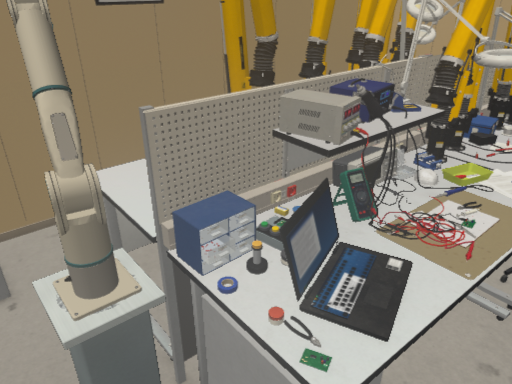

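```bash
cat >> h.py <<'E'
def cloud(cam):
    im,d=eyes.get_image(cam); c=eyes.calibration(cam)
    v,u=np.mgrid[:384,:512]; P=np.stack([(u-c["cx"])/c["fx"]*d,(v-c["cy"])/c["fy"]*d,d],-1)
    M=R.from_euler('xyz',c["attitude"]).as_matrix()
    W=P@M.T+c["position"]; W[d<=0]=np.nan
    return im,W
E
python3 - <<'E'
from h import *
W=[]
for cam in("top","scene"):
    im,w=cloud(cam); W.append(w.reshape(-1,3)); np.save(f"{cam}.npy",w)
w=np.vstack(W); w=w[np.isfinite(w).all(1)]
xs=range(-150,900,50); ys=range(750,-500,-50)
print("x\\y  ",*[f"{y:4d}" for y in ys])
for x in xs:
    r=[]
    for y in ys:
        s=w[(w[:,0]>=x)&(w[:,0]<x+50)&(w[:,1]>=y)&(w[:,1]<y+50)]
        r.append(f"{np.percentile(s[:,2],98):4.0f}" if len(s)>3 else "   .")
    print(f"{x:5d}",*r)
for y in range(-20,120,10):
    s=w[(abs(w[:,1]-y)<5)&(w[:,0]>180)&(w[:,0]<700)&(w[:,2]>200)]; print(y,len(s),s[:,2].max().round() if len(s) else 0, s[:,0].min().round() if len(s) else 0)
E
```

```text
x\y    750  700  650  600  550  500  450  400  350  300  250  200  150  100   50    0  -50 -100 -150 -200 -250 -300 -350 -400 -450
 -150 -748 -745 -747 -749 -744 -744 -748 -745 -745 -748 -748    .    1    1   10   10   10   11    1    0 -745 -746 -747 -746 -747
 -100 -746 -749 -745 -746 -747 -746 -747 -742 -747 -748 -749    .    3   10   14  398  392  354    8    1 -747 -744 -744 -750 -744
  -50 -746 -742 -744 -744 -749 -747 -746 -745 -743 -744 -749  641  625  579  540  490  421  354    9    5 -744 -744 -743 -746 -746
    0 -744 -745 -748 -747 -744 -747 -749 -741 -744  773  788  755  689  622  555  499  430  371    8    4 -742 -748 -748 -747 -745
   50 -745 -745 -742 -746 -747 -743 -744 -744 -747    .  787  768  690  616  550  473  385  335    8    4 -746 -748 -747 -746 -750
  100 -744 -745 -743 -742 -749 -746 -744  710 -746    .  786 -745    4    6   10   10    9   10    6    2 -746 -747 -746 -748 -745
  150    .    .    .    .    .    .    .    .    .    .    .    . -646  -17 -257    .   -3    .    1    .    .    .    .    .    .
  200    .    .    .    .    .    .    .    .    .  
[... 1263 characters left out ...]
    .    8    8    8  164  168  168  167  167  167    7    8    .  486  491   96   25    8    7    7    6  256  162   29   29
  750    .   10    7    8  156  166  167  165  166  163    8    6    .  485  491  469  469  466  440  326  325    7   20   24   26
  800    .    7    7    8    8    8  758  754    7    8    9    7    .  485  491  470  470  470  469  470  471    6    6    6    7
  850    .    9    7    8    7  231  626  746  572  456    7    7    .  486  491  470  470  470  470  473  470  264  222    6    6
-20 0 0 0
-10 0 0 0
0 0 0 0
10 0 0 0
20 0 0 0
30 0 0 0
40 0 0 0
50 0 0 0
60 0 0 0
70 111 487.0 262.0
80 10922 495.0 258.0
90 1412 498.0 258.0
100 735 498.0 258.0
110 217 498.0 259.0
```

```bash
python3 - <<'E'
from h import *
for cam in("top","scene"):
    W=np.load(f"{cam}.npy"); 
    eyes.get_image(cam)
    for n in("plate_top","btn_green_top","btn_yellow_top","btn_red_top"):
        for d in finder.cut_out(cam,n)[:3]:
            p=W[d["mask"]]; p=p[np.isfinite(p).all(1)]
            if len(p)<4: continue
            t=p[p[:,2]>np.percentile(p[:,2],80)-6]
            print(cam,n,round(d["confidence"],2),len(p),np.median(t,0).round(),(t[:,:2].min(0)+t[:,:2].max(0)).round()/2)
    s=W[(W[...,2]>165)&(W[...,2]<190)&(W[...,1]<20)&(W[...,1]>-220)&(W[...,0]<545)]
    print(cam,"cab",np.percentile(s,[1,50,99],axis=0).round())
c=eyes.calibration("wrist"); s=telemetry.read_state()
print(R.from_euler('xyz',s["tool_rot"]).inv().apply(c["position"]-s["eef_pos"]))
E
```

```text
top plate_top 0.54 86 [589. 227. 101.] [590. 226.]
top plate_top 0.45 80 [ 446. -234.  101.] [ 445.  -235.5]
top btn_green_top 0.63 45 [ 575. -118.   67.] [ 576.5 -118.5]
top btn_green_top 0.61 41 [ 584. -166.   67.] [ 584.  -166.5]
top btn_yellow_top 0.55 42 [ 584. -166.   67.] [ 584. -168.]
top btn_yellow_top 0.41 59 [ 444. -234.  102.] [ 443.5 -235. ]
top btn_red_top 0.6 57 [ 593. -217.   67.] [ 594. -216.]
top cab [[  59. -155.  168.]
 [ 388.  -78.  176.]
 [ 504.   -4.  183.]]
scene btn_yellow_top 0.47 268 [ 334. -453.   28.] [ 334.  -451.5]
scene cab [[ -62. -158.  166.]
 [ 354.  -73.  174.]
 [ 505.   -5.  189.]]
[  70.31163368   -0.56701915 -142.90294504]
```

{"api": "move_arm", "payload": {"steps": [[0,0,0,0,0,0.05,0],[0,0,0,0,0,0.05,0],[0,0,0,0,0,0.05,0],[0,0,0,0,0,0.05,0],[0,0,0,0,0,0.05,0]]}}

```text
clock: 2.1
eef_pos: [146.1, 632.9, 483.8]
tool_rot: [3.141, -0.0, 2.915]
force: [-0.4, 1.6, -0.7]
width: 12.1
gripper_force: 0.0
```

{"api": "move_arm", "payload": {"steps": [[0,0,0,0,0,0.05,0],[0,0,0,0,0,0.05,0],[0,0,-8,0.025,-0.038,0,0],[0,0,-8,0.025,-0.038,0,0],[0,0,-8,0.025,-0.038,0,0]]}}

```text
clock: 2.6
eef_pos: [222.0, 518.4, 581.4]
tool_rot: [3.141, -0.0, 2.491]
force: [0.6, 0.1, 0.4]
width: -0.1
gripper_force: 0.0
```

{"api": "move_arm", "payload": {"steps": [[0,0,-8,0.025,-0.038,0,0],[0,0,-8,0.025,-0.038,0,0],[0,0,-8,0.025,-0.038,0,0],[0,0,-8,0.025,-0.038,0,0],[0,0,-8,0.025,-0.038,0,0]]}}

```text
clock: 3.1
eef_pos: [346.8, 327.5, 581.6]
tool_rot: [3.141, -0.001, 1.792]
force: [1.2, 0.5, -0.0]
width: 0.1
gripper_force: 0.0
```

{"api": "move_arm", "payload": {"steps": [[0,0,-8,0.027,-0.038,0,0],[0,0,-8,0.027,-0.038,0,0],[0,0,-8,0.018,-0.045,0,0],[0,0,-8,0.018,-0.045,0,0],[0,0,-8,0.015,-0.045,0,0]]}}

```text
clock: 3.6
eef_pos: [451.5, 116.3, 581.5]
tool_rot: [3.141, -0.001, 1.094]
force: [1.1, 0.1, 0.3]
width: 0.2
gripper_force: 0.0
```

{"api": "move_arm", "payload": {"steps": [[0,0,-8,0.01,-0.045,0,0],[0,0,-8,0.01,-0.045,0,0],[0,0,-8,0,-0.045,0,0],[0,0,-8,0,-0.045,0,0],[0,0,-8,0,-0.045,0,0]]}}

```text
clock: 4.1
eef_pos: [470.7, -108.3, 581.6]
tool_rot: [-3.141, -0.001, 0.396]
force: [0.7, -0.2, -0.6]
width: -0.3
gripper_force: 0.0
```

Now over to the post and down to about z = 230.

{"api": "move_arm", "payload": {"steps": [[0,0,-8,-0.008,-0.043,0,0],[0,0,-8,-0.008,-0.043,0,0],[0,0,-7,-0.01,-0.042,0,0],[0,0,0,0,0,-0.05,0],[0,0,0,0,0,-0.05,0]]}}

```text
clock: 4.6
eef_pos: [444.4, -237.4, 481.0]
tool_rot: [3.139, -0.004, -0.005]
force: [0.4, 0.9, -1.5]
width: 0.1
gripper_force: 0.0
```

{"api": "move_arm", "payload": {"steps": [[0,0,0,0,0,-0.05,0],[0,0,0,0,0,-0.05,0],[0,0,0,0,0,-0.05,0],[0,0,0,0,0,-0.05,0],[0,0,0,0,0,0,0]]}}

```text
clock: 5.1
eef_pos: [441.8, -231.5, 276.5]
tool_rot: [-3.136, 0.011, -0.0]
force: [-0.1, 0.9, 0.0]
width: 0.3
gripper_force: 0.0
```

```bash
python3 - <<'E'
from h import *
im,W=cloud("wrist"); cv2.imwrite("pics/w1.png",im); print(telemetry.read_state()["eef_pos"])
find("wrist","plate_top")
for z0,z1 in((92,112),(60,75)):
    m=(W[...,2]>z0)&(W[...,2]<z1); n,l,st,ce=cv2.connectedComponentsWithStats(m.astype(np.uint8))
    for i in range(1,n):
        if st[i,4]>150: p=W[l==i]; print(z0,st[i],im[l==i].mean(0).round(),((p.max(0)+p.min(0))/2).round(1),np.median(p,0).round(1),np.ptp(p,0).round())
E
```

```text
[ 443.81392074 -233.64988032  279.96803609]
wrist plate_top 0.55 [ 444. -236.  108.] px 256.0 177.0
wrist plate_top 0.17 [ 336. -455.   14.] px 422.0 241.0
92 [410   0  59 220 937] [54. 55. 55.] [ 499.2 -407.6  102. ] [ 511.6 -402.4  102.4] [195.  84.  20.]
92 [160 106  13  47 303] [147. 149. 152.] [ 487.8 -153.2  102. ] [ 488.7 -152.6  103. ] [42.  5. 20.]
92 [244 155  32  33 839] [103. 172. 213.] [ 447.7 -240.1   99.4] [ 448.7 -239.6  103.4] [31. 30. 13.]
92 [172 192  47  90 546] [146. 149. 154.] [ 380.4 -173.3  102. ] [ 396.5 -181.8  103. ] [96. 46. 20.]
60 [ 168    0   43   44 1474] [ 77. 139. 153.] [ 587.1 -171.9   67.1] [ 587.  -173.4   62.6] [38. 41. 14.]
60 [ 219    0   43   34 1195] [ 77.  76. 151.] [ 591.6 -221.3   67. ] [ 592.5 -221.4   62.9] [29. 41. 14.]
60 [403   0  55 204 558] [58. 59. 59.] [ 506.2 -416.    67.5] [ 516.5 -411.    67.6] [199.  84.  15.]
60 [ 119    7   42   47 1453] [ 91. 120.  78.] [ 579.7 -123.    66.9] [ 578.9 -124.9   62.4] [41. 41. 14.]
60 [180 178  40  69 269] [165. 167. 171.] [ 393.8 -174.8   67.7] [ 396.4 -164.4   67.8] [81. 39. 14.]
60 [ 174  223   41   75 2184] [204. 207. 213.] [ 335.3 -165.7   69.2] [ 341.4 -167.3   66.3] [93. 44. 11.]
```

View pics/w1.png

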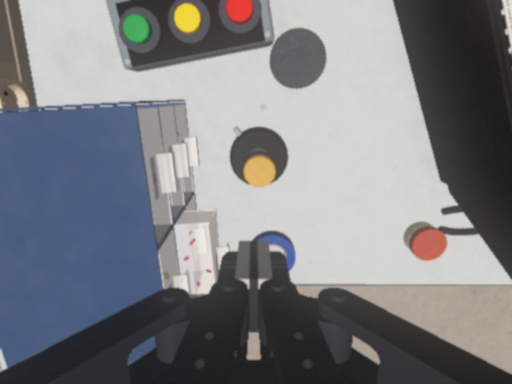

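```bash
python3 - <<'E'
from h import *
for k in range(2):
  im,W=cloud("wrist"); print(telemetry.read_state()["eef_pos"])
  for z0,z1 in((92,112),(50,75)):
    m=(W[...,2]>z0)&(W[...,2]<z1); n,l,st,ce=cv2.connectedComponentsWithStats(m.astype(np.uint8))
    for i in range(1,n):
        p=W[l==i]
        if st[i,4]>500 and abs(im[l==i].mean(0)-im[l==i].mean()).max()>15: print(z0,im[l==i].mean(0).round(),((p.max(0)+p.min(0))/2).round(1),np.median(p,0).round(1),np.ptp(p,0).round())
E
```

```text
[ 446.26227282 -235.88674982  283.47281542]
92 [104. 174. 214.] [ 445.9 -238.2   97.8] [ 447.2 -237.7  101. ] [32. 31. 11.]
50 [ 78.  77. 148.] [ 593.6 -219.1   61. ] [ 593.1 -219.7   60.1] [37. 40. 21.]
50 [ 78. 134. 147.] [ 586.4 -170.    60.6] [ 585.2 -171.8   59.7] [41. 41. 21.]
50 [ 91. 117.  79.] [ 577.7 -121.2   60.6] [ 576.5 -123.8   59.6] [41. 41. 21.]
[ 446.66383549 -236.0710334   283.97641449]
92 [105. 176. 215.] [ 445.1 -237.5   97.4] [ 446.5 -238.   100.3] [31. 31. 11.]
50 [ 79.  78. 146.] [ 593.6 -218.2   60.2] [ 592.9 -218.9   58.9] [40. 40. 20.]
50 [ 79. 135. 148.] [ 585.7 -169.4   60.3] [ 584.4 -171.    58.9] [41. 41. 20.]
50 [ 91. 118.  80.] [ 577.  -120.4   60.2] [ 576.1 -123.2   58.7] [41. 41. 20.]
```

{"api": "move_arm", "payload": {"steps": [[0,0,0,0,-0.001,-0.04,0],[0,0,0,0,0,-0.04,0],[0,0,0,0,0,-0.04,0],[0,0,0,0,0,-0.03,0],[0,0,0,0,0,-0.015,0]]}}

```text
clock: 5.8
eef_pos: [446.6, -235.9, 116.3]
tool_rot: [3.141, -0.002, 0.001]
force: [0.1, 0.0, 0.3]
width: 0.3
gripper_force: 0.0
```

{"api": "move_arm", "payload": {"steps": [[0,0,0,0,0,0,0],[0,0,0,0,0,0,0],[0,0,0,0,0,0,0],[0,0,0,0,0,-0.005,0],[0,0,0,0,0,0,0]]}}

```text
clock: 6.3
eef_pos: [445.5, -235.5, 111.6]
tool_rot: [-3.142, -0.001, 0.0]
force: [0.4, -0.6, -0.7]
width: 0.1
gripper_force: 0.0
```

```bash
python3 - <<'E'
from h import *
im,W=cloud("wrist"); cv2.imwrite("pics/w2.png",im); s=telemetry.read_state();print(s["eef_pos"],s["force"])
E
```

```text
[ 445.34783521 -235.50122582  111.59402015] [ 0.15476902 -0.45037219  0.33236318]
```

View pics/w2.png

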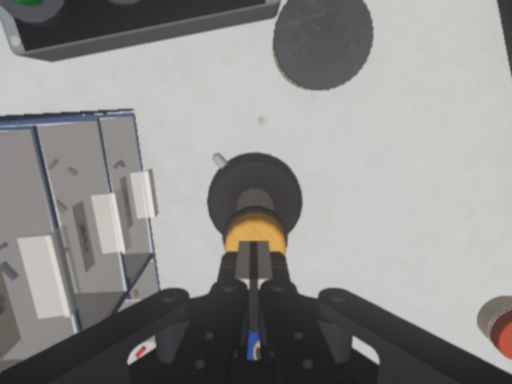

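The shut fingertips (253, 260) stand right over the brass plate (256, 235). Lowering gently.

{"api": "move_arm", "payload": {"steps": [[0,0,0,0,-0.001,-0.005,0],[0,0,0,0,0,-0.004,0],[0,0,0,0,0,-0.002,0],[0,0,0,0,0,-0.001,0],[0,0,0,0,0,-0.001,0]]}}

```text
clock: 6.85
eef_pos: [444.9, -236.5, 98.2]
tool_rot: [-3.141, 0.0, -0.0]
force: [-0.8, -0.1, 1.4]
width: 0.0
gripper_force: 0.6
```

{"api": "move_arm", "payload": {"steps": [[0,0,0,0,0,-0.001,0],[0,0,0,0,0,0,0],[0,0,0,0,0,0,0]]}}

```text
clock: 7.15
eef_pos: [445.0, -236.6, 97.4]
tool_rot: [-3.141, 0.0, 0.0]
force: [-0.4, 0.1, 1.2]
width: -0.0
gripper_force: 0.8
```

{"api": "move_arm", "payload": {"steps": [[0,0,0,0,0,0,0],[0,0,0,0,0,0,0],[0,0,0,0,0,0,0],[0,0,0,0,0,0,0],[0,0,0,0,0,0,0]]}}

```text
clock: 7.65
eef_pos: [445.1, -236.6, 97.3]
tool_rot: [3.142, 0.0, 0.0]
force: [-1.1, 0.6, 1.0]
width: 0.0
gripper_force: 0.8
```

```bash
python3 - <<'E'
from h import *
im,W=cloud("wrist"); cv2.imwrite("pics/w3.png",im[150:320,150:360].repeat(3,0).repeat(3,1)); s=telemetry.read_state();print(s["clock"],s["eef_pos"],s["force"])
E
```

```text
7.7 [ 445.09246045 -236.64457682   97.31654032] [-0.73374725  0.22768646  1.49370422]
```

View pics/w3.png

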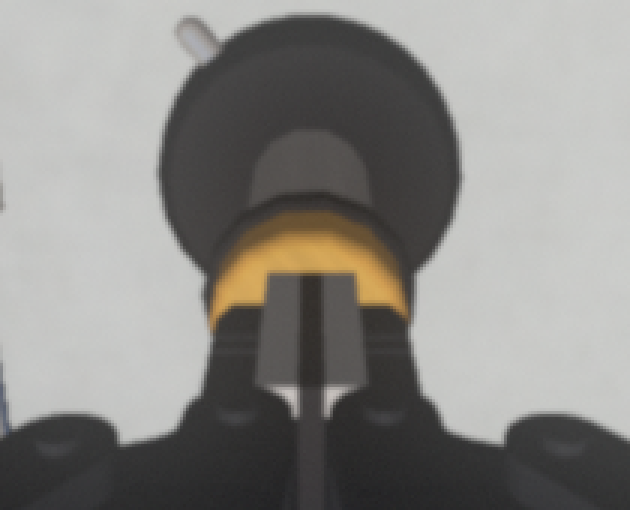

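The tips rest centrally on the plate, with about 1.4 N. Hold briefly, then lift straight off.

{"api": "move_arm", "payload": {"steps": [[0,0,0,0,0,0,0],[0,0,0,0,0,0,0],[0,0,0,0,0,0.01,0],[0,0,0,0,0,0.03,0],[0,0,0,0,0,0.05,0]]}}

```text
clock: 8.2
eef_pos: [443.9, -235.8, 187.0]
tool_rot: [-3.14, 0.005, -0.0]
force: [2.2, -0.2, 0.0]
width: 0.0
gripper_force: 0.0
```

{"api": "move_arm", "payload": {"steps": [[0,0,0,0,0,0.05,0],[0,0,0,0,0,0.04,0],[0,0,0,0.04,0.03,0,0],[0,0,0,0.035,0.035,0,0],[0,0,0,0.035,0.03,0,0]]}}

```text
clock: 8.7
eef_pos: [556.8, -139.7, 278.7]
tool_rot: [-3.141, -0.002, 0.0]
force: [1.4, -0.2, -0.6]
width: -0.2
gripper_force: 0.0
```

{"api": "move_arm", "payload": {"steps": [[0,0,0,0.023,0.022,0,0],[0,0,0,0,0,0,0],[0,0,0,0,0,-0.03,0],[0,0,0,0,0,-0.03,0],[0,0,0,0,0,0,0]]}}

```text
clock: 9.2
eef_pos: [575.3, -119.0, 214.6]
tool_rot: [-3.14, 0.007, -0.001]
force: [-0.6, 0.4, -0.0]
width: 0.1
gripper_force: 0.0
```

{"api": "move_arm", "payload": {"steps": [[0,0,0,0,0,0,0],[0,0,0,0,0,0,0],[0,0,0,0,0,0,0],[0,0,0,0,0,0,0],[0,0,0,0,0,0,0]]}}

```text
clock: 9.7
eef_pos: [578.4, -119.7, 218.0]
tool_rot: [3.142, -0.001, 0.0]
force: [-0.1, -0.7, -0.3]
width: 0.2
gripper_force: 0.0
```

```bash
python3 - <<'E'
from h import *
for cam in("wrist","top"):
  im,W=cloud(cam); cv2.imwrite(f"pics/g_{cam}.png",im)
  find(cam,"btn_green_top",2); find(cam,"plate_top",3)
  hsv=cv2.cvtColor(im,cv2.COLOR_BGR2HSV)
  m=cv2.inRange(hsv,(45,90,40),(85,255,255))>0
  m&=(W[...,2]>60)&(W[...,2]<75)&(abs(W[...,0]-577)<30)&(abs(W[...,1]+120)<30)
  p=W[m]; 
  if len(p): print(cam,len(p),((p.max(0)+p.min(0))/2).round(1),np.median(p,0).round(1),np.ptp(p,0).round())
s=telemetry.read_state();print(s["clock"],s["eef_pos"],s["force"])
E
```

```text
wrist btn_green_top 0.78 [ 580. -114.   66.] px 247.0 181.0
wrist 590 [ 577.1 -119.2   65.1] [ 577.6 -119.3   67. ] [24. 23.  8.]
top plate_top 0.6 [ 553. -274.   12.] px 297.0 192.0
top plate_top 0.39 [ 439. -232.  102.] px 287.0 227.0
10.0 [ 578.11710704 -119.57911112  217.30919072] [ 0.83294043  0.27945216 -0.44087073]
```

View pics/g_wrist.png

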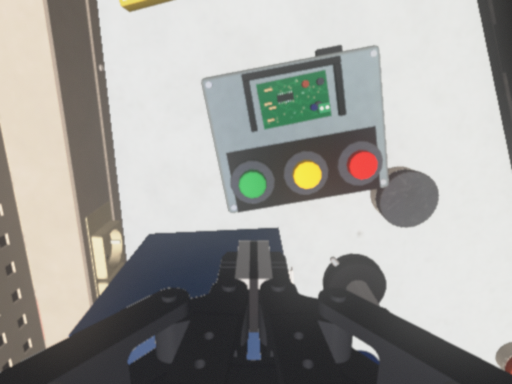

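{"api": "move_arm", "payload": {"steps": [[0,0,0,0.001,0,-0.04,0],[0,0,0,0,0,-0.04,0],[0,0,0,0,0,-0.03,0],[0,0,0,0,0,-0.02,0],[0,0,0,0,0,0,0]]}}

```text
clock: 10.5
eef_pos: [577.1, -118.8, 84.6]
tool_rot: [-3.14, 0.005, -0.0]
force: [-1.1, 0.4, -0.1]
width: 0.2
gripper_force: 0.0
```

{"api": "move_arm", "payload": {"steps": [[0,0,0,0,0,0,0],[0,0,0,0,0,0,0],[0,0,0,0,0,0,0]]}}

```text
clock: 10.8
eef_pos: [580.1, -119.9, 88.7]
tool_rot: [3.141, -0.002, 0.0]
force: [-0.3, -0.2, 0.8]
width: -0.2
gripper_force: 0.0
```

{"api": "move_arm", "payload": {"steps": [[0,0,0,-0.001,0,-0.006,0],[0,0,0,0,0,-0.006,0],[0,0,0,0,0,-0.006,0],[0,0,0,0,0,-0.003,0],[0,0,0,0,0,0,0]]}}

```text
clock: 11.3
eef_pos: [577.8, -119.4, 65.8]
tool_rot: [-3.141, 0.001, 0.0]
force: [-0.3, 2.0, 1.8]
width: -0.2
gripper_force: 1.0
```

{"api": "move_arm", "payload": {"steps": [[0,0,0,0,0,-0.002,0],[0,0,0,0,0,-0.002,0],[0,0,0,0,0,-0.001,0],[0,0,0,0,0,0,0]]}}

```text
clock: 11.7
eef_pos: [577.9, -119.5, 61.4]
tool_rot: [-3.141, 0.0, 0.0]
force: [-1.7, 1.4, 4.4]
width: -0.2
gripper_force: 2.3
```

{"api": "move_arm", "payload": {"steps": [[0,0,0,0,0,-0.001,0],[0,0,0,0,0,-0.001,0],[0,0,0,0,0,0,0]]}}

```text
clock: 12.0
eef_pos: [578.0, -119.5, 60.9]
tool_rot: [-3.14, -0.0, -0.0]
force: [-4.9, 2.2, 16.0]
width: 0.3
gripper_force: 8.3
```

Firmly on its stop (16 N, 60.9 mm). Release and retreat.

{"api": "move_arm", "payload": {"steps": [[0,0,0,0,0,0.005,0],[0,0,0,0,0,0.015,0],[0,0,0,0,0,0.04,0],[0,0,0,0,0,0.05,0],[0,0,0,0,0,0.05,0]]}}

```text
clock: 12.5
eef_pos: [578.0, -120.1, 221.4]
tool_rot: [3.14, 0.0, -0.001]
force: [1.5, 0.1, 0.1]
width: -0.2
gripper_force: 0.0
```

{"api": "move_arm", "payload": {"steps": [[0,0,0,0,0,0.05,0],[0,0,0,0,0,0,0],[0,0,0,0,0,0,0],[0,0,0,0,0,0,0],[0,0,0,0,0,0,0]]}}

```text
clock: 13.0
eef_pos: [577.4, -119.2, 267.9]
tool_rot: [-3.141, 0.003, -0.0]
force: [0.5, -0.8, -0.5]
width: -0.0
gripper_force: 0.0
```

```bash
python3 - <<'E'
from h import *
im,W=cloud("wrist"); cv2.imwrite("pics/end.png",im)
hsv=cv2.cvtColor(im,cv2.COLOR_BGR2HSV)
m=cv2.inRange(hsv,(45,90,40),(85,255,255))>0
m&=(W[...,2]>50)&(W[...,2]<80)&(abs(W[...,0]-577)<20)&(abs(W[...,1]+120)<20)
print(np.median(W[m],0)); s=telemetry.read_state();print(s["clock"],s["eef_pos"],s["force"],s["qd"].round(3))
im,_=cloud("top"); find("top","plate_top",3)
E
```

```text
[ 577.68622129 -119.77830643   67.18697387]
13.05 [ 577.45816504 -119.33362877  267.96582813] [ 0.33479994 -0.1125515  -0.42322668] [ 0.001 -0.001  0.005 -0.004  0.001  0.     0.   ]
top plate_top 0.45 [ 515. -151.  173.] px 262.0 203.0
top plate_top 0.42 [ 439. -233.  100.] px 288.0 227.0
top plate_top 0.39 [592. 224. 101.] px 140.0 181.0
```

View pics/end.png

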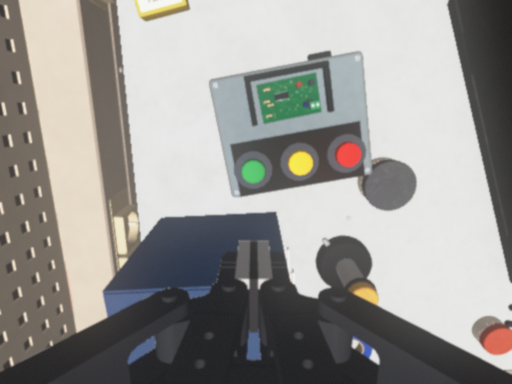

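The green button (253, 172) is back up at 67 mm, the post (345, 265) still stands in its place, and the arm is at rest and clear.

```bash
python3 -c "
from cell import ctrl; print(ctrl.finish_job())"
```

```text
the job is handed in; nothing more can be done
None
```

The job is done and handed in: I touched the brass plate of the nearest post for just over a second at about 1.4 N, then pressed the green button to its stop (16 N). It sprang back to 67 mm, the post still stands in its place, and the arm finished clear at about 13 s.

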